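Torque check of two bench clamps

TASK

Check that the screws of both bench clamps hold, the large clamp first and then the small one: turn the cross-bar clockwise (seen from above) until the screw bites, load it up to about 0.5 newton metre (between 0.4 and 0.8), and keep that load on for a full second while the screw stays still. Never force it so hard that the bush under the bar breaks loose. Then let go, and leave the tape roll and the cups where they are.

Things in the scene. Friction and masses are not known exactly. Their poses are not given: they have to be found in the camera images.
- large_clamp: the large bench clamp, 90 x 64 mm foot, cross-bar 125 mm long over the balls: a fixed grey-metal C-shaped clamp bolted to the worktop, holding a flat steel bar 120 x 26 x 8 mm across itself. Origin on the worktop under the screw's axis, z up; the held bar lies along x, the clamp's back post is towards +y
- large_axis (a point): point on the vertical axis of that clamp's screw, at the height of the middle of its cross-bar (86 mm above the worktop; the clamp's body below reaches up to 68 mm). Clockwise from above tightens. The screw turns easily (0.04 N m) for up to 0.9 rad before it bites; the angle at which it bites differs every time and cannot be seen, only felt
- large_ball_a (a point): centre of one black ball (15 mm diameter) on an end of that screw's horizontal cross-bar: 55 mm from the axis, 86 mm above the worktop. The bar between the balls is 8 mm thick. Push a ball round level to turn the screw
- large_ball_b (a point): centre of the other black ball, 55 mm from the axis straight across from the first
- large_bar (a joint): wind-up of the sprung cross-bar against the screw, rad, positive clockwise from above: 4 N m per rad, so 0 = no torque, 0.125 = 0.5 N m on the screw, up to 0.3. Springs back to 0 when let go. A short pointer on the screw's top, above the middle of the bar, shows it: it points along the bar (towards ball a) at no torque
- large_bush_mark (a point): small lug on the rim of the dark steel bush (27 mm across) in which that screw runs, on top of the clamp under the bar. The bush must stay put; at 1.0 N m it breaks loose and turns with the screw. Where the lug points is random
- small_clamp: the small bench clamp, 70 x 50 mm foot, cross-bar 99 mm long over the balls: a fixed grey-metal C-shaped clamp bolted to the worktop, holding a round steel rod 100 mm long, 15 mm thick across itself. Origin on the worktop under the screw's axis, z up; the held bar lies along x, the clamp's back post is towards +y
- small_axis (a point): point on the vertical axis of that clamp's screw, at the height of the middle of its cross-bar (82 mm above the worktop; the clamp's body below reaches up to 64 mm). Clockwise from above tightens. The screw turns easily (0.04 N m) for up to 0.9 rad before it bites; the angle at which it bites differs every time and cannot be seen, only felt
- small_ball_a (a point): centre of one black ball (15 mm diameter) on an end of that screw's horizontal cross-bar: 42 mm from the axis, 82 mm above the worktop. The bar between the balls is 8 mm thick. Push a ball round level to turn the screw
- small_ball_b (a point): centre of the other black ball, 42 mm from the axis straight across from the first
- small_bar (a joint): wind-up of the sprung cross-bar against the screw, rad, positive clockwise from above: 4 N m per rad, so 0 = no torque, 0.125 = 0.5 N m on the screw, up to 0.3. Springs back to 0 when let go. A short pointer on the screw's top, above the middle of the bar, shows it: it points along the bar (towards ball a) at no torque
- small_bush_mark (a point): small lug on the rim of the dark steel bush (21 mm across) in which that screw runs, on top of the clamp under the bar. The bush must stay put; at 1.0 N m it breaks loose and turns with the screw. Where the lug points is random
- tape_roll: bystander: loose roll of white surgical tape lying flat, 57 mm across, 25 mm high, between the clamps; origin under its centre
- cups: bystander: loose stack of small clear medicine cups, 41 mm across, 44 mm high, origin under its centre
Mind the look-alikes: they are no part of the job. What is shaped like the small_clamp but pink is not meant.

How it is judged:
On the way, in this order (a step that is already met when the one before it is completed fails the run):
1. the large clamp's screw is loaded clockwise with 0.4 to 0.8 N m for 0.7 s without a break (value of joint large_bar between 0.1 and 0.2 rad), for 0.7 s.
2. the small clamp's screw is loaded clockwise with 0.4 to 0.8 N m for 0.7 s without a break (value of joint small_bar between 0.1 and 0.2 rad), for 0.7 s.
At the end, for the whole second after the job is handed in: both cross-bars let go and sprung back (wind-up within 0.03 rad of 0), both bushes where they were (lugs within 2.5 mm), tape roll and cups within 20 mm of where they stood (value of joint large_bar between -0.03 and 0.03 rad and value of joint small_bar between -0.03 and 0.03 rad and distance of each of large_bush_mark, small_bush_mark from where it was at the start of the episode below 0.0025 m and distance of each of tape_roll, cups from where it was at the start of the episode below 0.02 m); the robot touches nothing.
It fails at once if the large clamp's bush breaks loose and turns (its lug moves more than 2.5 mm) (distance of large_bush_mark from where it was at the start of the episode above 0.0025 m).
It fails at once if the small clamp's bush breaks loose and turns (its lug moves more than 2.5 mm) (distance of small_bush_mark from where it was at the start of the episode above 0.0025 m).
It fails at once if the tape roll or the cups are shoved more than 20 mm (distance of any of tape_roll, cups from where it was at the start of the episode above 0.02 m).
It also fails if it takes over 72 s, if anything falls off the work surface, if the arm or the gripper's body presses on something with over 40 N, if the wrist force passes 120 N, or if a joint passes its speed limit or range.

ROBOT

A 6-joint arm with a two-finger parallel gripper is mounted at the origin on a cart in front of the work surface, level with it; the furniture and walls round the work are solid. World frame = base frame: x ahead of the robot, y to its left, z up, the work surface at z = 0. Lengths are in m, angles in rad, forces in N, time in s.
With the tool pointing down it reaches from about 0.3 to 0.775 m from the base axis. Payload 14.6 kg.
Tool frame: the origin (TCP) lies at the very end of the fingers, on their centre line; the grasp point (between the pads) lies 19 mm behind it; z points along the fingers, y is the line along which they close (so a half turn about z gives the same grasp; the last joint's range is limited). The gripper opens to 94 mm and grips with 3 to 60 N. Pads are 16 mm wide; open, the fingers measure 119 mm over their backs; the gripper's body (75 mm by 177 mm) begins 78 mm behind the grasp point.
Start: joints at [1.24, 0.3, 1.521, -0, 1.321, -0.067], TCP at [0.143, 0.531, 0.205] pointing down, gripper open.
Joint ranges: [-3.03, 3.03], [-0.79, 2.21], [0.23, 2.52], [-1.04, 4.18], [0, 3.07], [-2.55, 2.55]. Speed limits (rad/s): [2.22, 2.22, 2.57, 3.14, 3.14, 3.14].

INTERFACE

Orientations are given as [roll, pitch, yaw] about the fixed x, y, z axes, in that order (R = Rz(yaw) Ry(pitch) Rx(roll)).
In Python, from station import status, vision, order, silhouettes gives the robot as it stands. The module is installed in compiled form; this text tells all that it offers.
- The arm moves only by the shell command python3 -m pendant 'ROWS' [FORCE]. ROWS is JSON, one flat list of numbers, 7 for each row, row after row: the shift along the tool's x, y, z in units of 500 mm (1.0 is 500 mm), then the turn, a rotation vector about the tool's x, y, z in units of 90 degrees (1.0 is 90 degrees), then the opening, from -1 (shut) to 1 (fully open). A call has 1 to 12 rows; each row is the pose to reach, as a shift and turn from the pose commanded when the call began, along the tool's axes at that moment; what a row does not reach only later rows make up. A row lasts 1/10 s, in which the tool goes at most 50 mm and 8.59 degrees, less where a joint would pass 70% of its speed; a pose out of reach is approached as far as the arm can. A call with a number of a shift or a turn outside -1 to 1 is refused whole. A call with a gripper value outside its range is refused whole. The fingers move at their own pace and stop on an object; FORCE is the grip in N (left out, the last holds). Time passes only in rows, so rows that repeat a pose let the fingers close. It gives the time, the measured TCP pose, the force, the opening and the grip force at its end, in the units of the state.
- status.get_obs(): the state, without advancing time (a new reading comes with each control period).
- vision.camera(name): name is "side" or "top" or "wrist"; returns a dict with "pixels" (400x640x3 uint8, red, green, blue), "K" (3x3 intrinsics, pixels), "k1" (the pictures are not rectified: a ray, as slopes to the right and down, at radius r is drawn at 1 + k1 r^2 times it, then the intrinsics apply), "R" (3x3) and "t" (3): a world point X has camera coordinates R X + t. Camera axes: x right, y down, z forward; pixel columns grow to the right and rows downward; lengths in m; the calibration is good to about 2 mm. A picture is of the moment at which its call begins. There is no depth.
- order.hand_in(): hands the job in; it is judged then, once.
Trained networks look in a picture, given as the dict that the camera call returned (one of the last four; its "shot" number tells which), for a name from the list of things; names that differ only in an ending like _2 or _b are one class to them, and where a whole thing is asked for, a point or a joint stands for the part that bears it (a point fixed in the world has none). Each returns a list of dicts, best first, with "score" (0 to 1); they miss things now and then, are a little off and sometimes report something else, mostly with a low value. They report only what shows in the picture. A call takes as long as a camera call. They do not tell look-alikes from the thing itself.
- silhouettes(target, picture): "region" (400x640 bool, what is visible of it) and "extent" ([left, top, right, bottom] in pixels, round what is visible of it).
The state is a dict: "time_s": time; "qpos": joint angles; "joint_vel": joint speeds; "tau": joint torques, N m; "ee_pos": TCP position; "eef_rot": TCP orientation; "force": force on the tool from outside, world axes, zero at the start; "moment": the same for the moment, N m; "grip_width": finger opening in m; "grip_force": force on a finger pad.
Only numpy, scipy, OpenCV 4.12 (cv2) and the standard library are available. Lean on these libraries where they do the work, as an engineer would, in place of code of your own. Each camera call takes 0.05 s, during which the arm holds its last target. There are 200 camera calls.

## Working session

There is one attempt and no reset: what is moved stays moved. The work goes in short steps, Python scripts to look and compute and a shell command to move; the robot and the scene stay as the last step left them, time stands still between calls to the robot, and variables do not carry over. Pictures are saved under pics/ and viewed, at most 10 in all, crops included, and the job is handed in when it is done.

```bash
mkdir -p pics
cat > h.py <<'E'
import numpy as np,cv2
from station import status,vision,order,silhouettes
def save(p,n): cv2.imwrite('pics/'+n,cv2.cvtColor(p['pixels'],cv2.COLOR_RGB2BGR))
def undist(p,uv):
    K=np.array(p['K']);s=np.array([(uv[0]-K[0,2])/K[0,0],(uv[1]-K[1,2])/K[1,1]]);x=s.copy()
    for _ in range(30): x=s/(1+p['k1']*(x@x))
    return x
def at_z(p,uv,z):
    R=np.array(p['R']);t=np.array(p['t']);x=undist(p,uv)
    d=R.T@np.array([x[0],x[1],1]);c=-R.T@t
    return c+d*(z-c[2])/d[2]
def proj(p,X):
    K=np.array(p['K']);c=np.array(p['R'])@np.array(X)+np.array(p['t']);s=c[:2]/c[2];s=s*(1+p['k1']*(s@s))
    return np.array([K[0,0]*s[0]+K[0,2],K[1,1]*s[1]+K[1,2]])
E
python3 - <<'E'
from h import *
print(status.get_obs())
for n in('top','side'):
    p=vision.camera(n);save(p,n+'0.png');print(n,p['K'],p['k1'],-np.array(p['R']).T@p['t'])
    for o in('large_clamp','small_clamp','large_ball_a','small_ball_a','large_bar','small_bar','tape_roll','cups'):
        print(o,[(round(d['score'],2),[int(v) for v in d['extent']]) for d in silhouettes(o,p)])
E
```

```text
{'time_s': 0.0, 'qpos': array([ 1.24039803e+00,  3.00525875e-01,  1.52156614e+00, -2.94711821e-05,
        1.32067501e+00, -6.65677094e-02]), 'joint_vel': array([ 0.00085905, -0.00064873,  0.00038408,  0.00016117,  0.00137749,
       -0.00184891]), 'tau': array([ 2.01685027e-03, -5.31807876e+01, -3.52742279e+01,  7.09387986e-02,
        2.43975897e-02, -8.23350570e-05]), 'ee_pos': array([0.14334065, 0.53073234, 0.2048626 ]), 'eef_rot': array([-3.14041899e+00, -4.96349958e-05,  2.87776935e+00]), 'force': array([-0.55703572, -0.05247147, -0.38509173]), 'moment': array([ 0.03307735, -0.00711256,  0.00688911]), 'grip_force': 0.0, 'grip_width': 0.09417105864198157}
top [[453.24752017   0.         319.94407221]
 [  0.         453.24752017 194.11643977]
 [  0.           0.           1.        ]] 0.016336331114347968 [ 0.36167027 -0.38772255  1.14222481]
large_clamp [(0.95, [298, 185, 333, 237]), (0.58, [214, 185, 245, 224]), (0.33, [217, 185, 238, 217])]
small_clamp [(0.91, [218, 185, 246, 224]), (0.58, [394, 162, 423, 206])]
large_ball_a [(0.76, [311, 184, 325, 235]), (0.23, [301, 184, 333
[... 339 characters left out ...]
08.36407901 199.06038862]
 [  0.           0.           1.        ]] -0.017859218993719502 [ 0.39640043 -1.13543734  0.49875034]
large_clamp [(0.89, [286, 194, 348, 242]), (0.34, [295, 154, 330, 162]), (0.32, [297, 153, 334, 192])]
small_clamp [(0.96, [293, 153, 336, 190]), (0.65, [342, 258, 400, 317])]
large_ball_a [(0.79, [289, 193, 342, 208]), (0.68, [295, 151, 333, 179])]
small_ball_a [(0.6, [296, 152, 329, 165]), (0.58, [343, 256, 402, 275])]
large_bar [(0.85, [285, 193, 347, 206]), (0.38, [295, 155, 333, 194])]
small_bar [(0.94, [346, 261, 401, 278]), (0.53, [300, 152, 331, 163]), (0.24, [292, 152, 335, 190])]
tape_roll [(0.53, [330, 191, 352, 206])]
cups [(0.56, [343, 230, 363, 258])]
```

Run:
```python
import cv2
a=cv2.imread('pics/top0.png')[140:260,190:440];cv2.imwrite('pics/topc.png',cv2.resize(a,None,fx=3.2,fy=3.2,interpolation=cv2.INTER_CUBIC))
a=cv2.imread('pics/side0.png')[140:330,260:420];cv2.imwrite('pics/sidec.png',cv2.resize(a,None,fx=3,fy=3,interpolation=cv2.INTER_CUBIC))
```

```text
(no output)
```

View pics/topc.png

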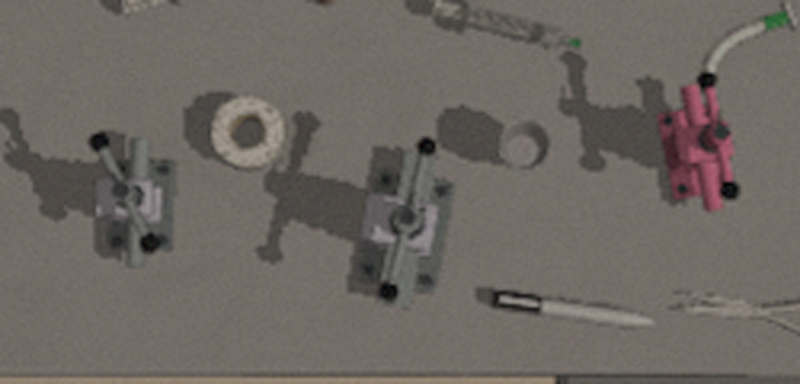

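View pics/sidec.png

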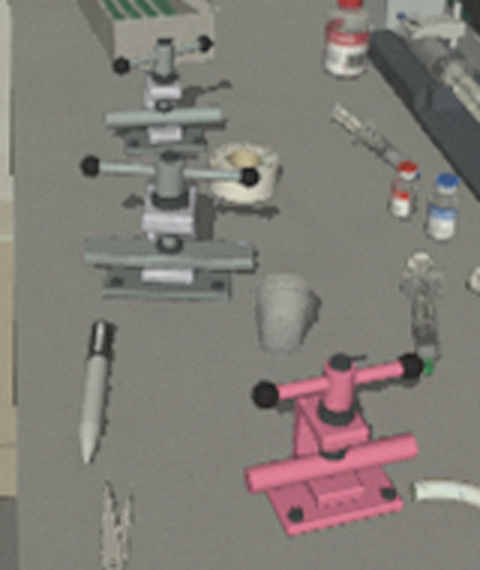

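View pics/top0.png

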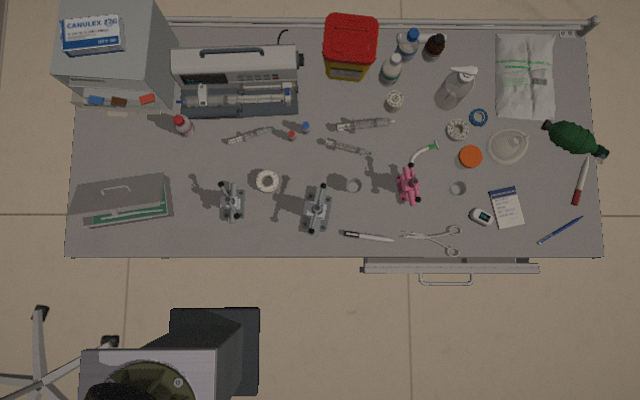

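Three clamps show in the top view. The large grey one is at (317,209), with its balls at about (323,186) and (311,231). The small grey one is at (232,200), with its balls at about (221,184) and (237,216). The pink look-alike at (410,185) is excluded, because both real clamps are grey. The tape is at (268,181) and the cups at (353,185). The enlarged crops confirm this.

```bash
cat >> h.py <<'E'
def blob(p,uv,r=6,thr=None):
    g=p['pixels'].astype(float).max(2);u,v=int(round(uv[0])),int(round(uv[1]))
    w=g[v-r:v+r+1,u-r:u+r+1];yy,xx=np.mgrid[v-r:v+r+1,u-r:u+r+1]
    m=np.clip((thr or 45)-w,0,None);m=m*((xx-u)**2+(yy-v)**2<=r*r)
    return np.array([(m*xx).sum(),(m*yy).sum()])/m.sum()
E
python3 - <<'E'
from h import *
T=vision.camera('top');S=vision.camera('side')
pts={'LA':((323.4,185.6),(290,195.3),.086),'LB':((311.3,230.9),(343,198.7),.086),'SA':((220.9,184.4),(300,161.5),.082),'SB':((237.2,215.6),(328.5,154.5),.082)}
W={}
for k,(a,b,z) in pts.items():
    a=blob(T,a,5);X=at_z(T,a,z);W[k]=X
    print(k,a.round(1),X.round(4))
for k,(a,b,z) in pts.items():
    b=blob(S,b,5);print('side',k,b.round(1),at_z(S,b,z).round(4))
for c,r in(('L',.055),('S',.042)):
    d=W[c+'A']-W[c+'B'];print(c,'mid',(W[c+'A']+W[c+'B'])/2,'half',np.hypot(*d[:2])/2,r,'ang',np.degrees(np.arctan2(d[1],d[0])), 'R',np.hypot(*(W[c+'A']+W[c+'B'])[:2]/2))
print('tape',at_z(T,(267.5,181),.012),'cups',at_z(T,(353.5,185),.022))
for k,X in W.items(): print(k, proj(S,X).round(1))
E
```

```text
LA [322.9 185.2] [ 0.5361 -0.4168  0.086 ]
LB [310.9 230.5] [ 0.429  -0.3888  0.086 ]
SA [220.7 183.7] [ 0.5397 -0.1757  0.082 ]
SB [236.3 215.3] [ 0.4648 -0.2143  0.082 ]
side LA [290.4 195.2] [ 0.4305 -0.3898  0.086 ]
side LB [342.9 198.6] [ 0.5368 -0.4164  0.086 ]
side SA [300.8 161.7] [ 0.4667 -0.2154  0.082 ]
side SB [328.6 154.7] [ 0.5411 -0.1797  0.082 ]
L mid [ 0.48254619 -0.40281666  0.086     ] half 0.05532610518506085 0.055 ang -14.665800300061358 R 0.628579415444927
S mid [ 0.50224561 -0.19502068  0.082     ] half 0.0421107043735778 0.042 ang 27.24671001117326 R 0.5387798463530221
tape [ 0.55858506 -0.27904161  0.012     ] cups [ 0.54731475 -0.49543216  0.022     ]
LA [342.6 198.7]
LB [289.7 195. ]
SA [327.8 154.1]
SB [300.  161.5]
```

```bash
cat >> h.py <<'E'
from scipy.spatial.transform import Rotation as Ro
def go(P,yaw):
    o=status.get_obs();R=Ro.from_euler('xyz',o['eef_rot']);Rt=Ro.from_euler('xyz',[np.pi,0,yaw])
    return (R.inv().apply(np.array(P)-o['ee_pos'])/.5).round(4),((R.inv()*Rt).as_rotvec()/(np.pi/2)).round(4)
def arc(c,phis):
    for f in phis:
        q=np.array([np.cos(f)*c[0]-np.sin(f)*c[1],np.sin(f)*c[0]+np.cos(f)*c[1]]);print(f,((np.array(c)-q)/.5).round(4),round(f/(np.pi/2),4))
E
python3 - <<'E'
from h import *
th=np.radians(165.6);print('way',go([.42,.05,.26],th-np.pi/2))
E
```

```text
way (array([-0.7849, -0.7844, -0.1091]), array([-0.   ,  0.   ,  0.992]))
```

```bash
python3 -m pendant '[-0.08,-0.08,-0.1,0,0,0.1,-1,-0.785,-0.785,-0.11,0,0,0.992,-1,-0.785,-0.785,-0.11,0,0,0.992,-1,-0.785,-0.785,-0.11,0,0,0.992,-1,-0.785,-0.785,-0.11,0,0,0.992,-1,-0.785,-0.785,-0.11,0,0,0.992,-1,-0.785,-0.785,-0.11,0,0,0.992,-1,-0.785,-0.785,-0.11,0,0,0.992,-1,-0.785,-0.785,-0.11,0,0,0.992,-1,-0.785,-0.785,-0.11,0,0,0.992,-1,-0.785,-0.785,-0.11,0,0,0.992,-1,-0.785,-0.785,-0.11,0,0,0.992,-1]' 10
python3 - <<'E'
from h import *
th=np.radians(165.6);A=np.array([.483,-.403]);r=np.array([np.cos(th),np.sin(th)]);t=np.array([np.sin(th),-np.cos(th)])
p=A+.055*r-.032*t;print(p,go([*p,.16],th-np.pi/2),status.get_obs()['grip_width'])
E
```

```text
time_s: 2.2
ee_pos: [0.4212, 0.0464, 0.2606]
eef_rot: [3.141, 0.0, 1.314]
force: [0.0, 0.9, -0.0]
grip_width: 0.0022
grip_force: 0.0
[ 0.42176985 -0.42031672] (array([-0.9026,  0.238 ,  0.2016]), array([ 0.0003,  0.0002, -0.0034])) 0.002177951977366358
```

```bash
python3 -m pendant '[-0.902,0.238,0.1,0,0,0,-1,-0.902,0.238,0.15,0,0,0,-1,-0.902,0.238,0.2,0,0,0,-1,-0.902,0.238,0.2,0,0,0,-1,-0.902,0.238,0.2,0,0,0,-1,-0.902,0.238,0.2,0,0,0,-1,-0.902,0.238,0.2,0,0,0,-1,-0.902,0.238,0.2,0,0,0,-1,-0.902,0.238,0.2,0,0,0,-1,-0.902,0.238,0.2,0,0,0,-1,-0.902,0.238,0.2,0,0,0,-1,-0.902,0.238,0.2,0,0,0,-1]'
python3 - <<'E'
from h import *
th=np.radians(165.6);A=np.array([.483,-.403]);r=np.array([np.cos(th),np.sin(th)]);t=np.array([np.sin(th),-np.cos(th)])
p=A+.055*r-.032*t;print(p,go([*p,.078],th-np.pi/2))
p=A+.055*r-.0155*t;print(p,go([*p,.078],th-np.pi/2))
arc((.0155,.055),[.05,.1,.15,.2,.25,.3])
p=vision.camera('wrist');save(p,'w1.png')
E
```

```text
time_s: 3.4
ee_pos: [0.4229, -0.4166, 0.1601]
eef_rot: [-3.141, -0.001, 1.319]
force: [-0.1, 0.0, -0.0]
grip_width: 0.0007
grip_force: 0.0
[ 0.42176985 -0.42031672] (array([-0.0079, -0.0003,  0.1642]), array([-0.0004, -0.0004, -0.0004]))
[ 0.42587323 -0.4043351 ] (array([ 0.0251, -0.0003,  0.1642]), array([-0.0004, -0.0004, -0.0004]))
0.05 [ 0.0055 -0.0014] 0.0318
0.1 [ 0.0111 -0.0025] 0.0637
0.15 [ 0.0168 -0.0034] 0.0955
0.2 [ 0.0225 -0.004 ] 0.1273
0.25 [ 0.0282 -0.0042] 0.1592
0.3 [ 0.0339 -0.0042] 0.191
```

View pics/w1.png

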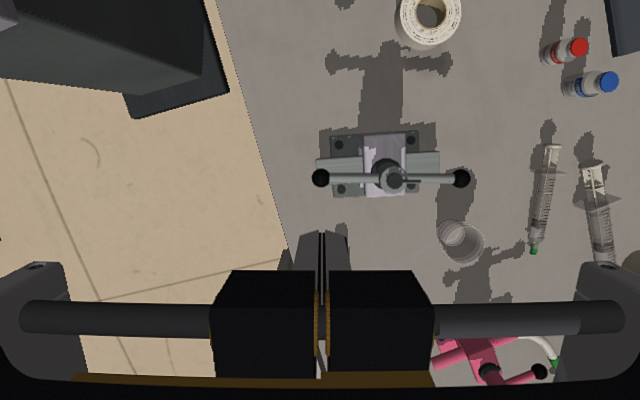

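The wrist view shows the large clamp's near ball at (320,178), straight ahead of the closed fingertips at (322,235). The pointer lies along the bar. I'm descending beside the ball now.

```bash
python3 -m pendant '[-0.004,0,0.08,0,0,0,-1,-0.004,0,0.14,0,0,0,-1,-0.004,0,0.17,0,0,0,-1,-0.004,0,0.17,0,0,0,-1,-0.004,0,0.17,0,0,0,-1]'
python3 -m pendant '[0.006,0,0,0,0,0,-1,0.012,0,0,0,0,0,-1,0.017,0,0,0,0,0,-1,0.017,0,0,0,0,0,-1]'
python3 -m pendant '[0.004,0,0,0,0,0,-1,0.008,0,0,0,0,0,-1,0.012,0,0,0,0,0,-1,0.014,0,0,0,0,0,-1,0.014,0,0,0,0,0,-1]'
```

```text
time_s: 3.95
ee_pos: [0.4233, -0.4187, 0.077]
eef_rot: [3.14, 0.001, 1.32]
force: [-0.5, -0.6, 1.2]
grip_width: 0.0003
grip_force: 0.0
time_s: 4.35
ee_pos: [0.425, -0.4102, 0.0759]
eef_rot: [3.141, 0.0, 1.32]
force: [-0.1, -0.2, -0.4]
grip_width: 0.0003
grip_force: 0.0
time_s: 4.85
ee_pos: [0.4265, -0.4035, 0.0754]
eef_rot: [-3.141, -0.0, 1.32]
force: [-0.9, 0.0, -0.2]
grip_width: -0.0001
grip_force: 0.4
```

```bash
python3 -m pendant '[0.0055,-0.0014,0,0,0,0.0318,-1,0.0111,-0.0025,0,0,0,0.0637,-1,0.0111,-0.0025,0,0,0,0.0637,-1,0.0111,-0.0025,0,0,0,0.0637,-1]'
python3 -m pendant '[0.0055,-0.0014,0,0,0,0.0318,-1,0.0055,-0.0014,0,0,0,0.0318,-1,0.0055,-0.0014,0,0,0,0.0318,-1]'
python3 - <<'E'
from h import *
o=status.get_obs();A=np.array([.483,-.403]);d=o['ee_pos'][:2]-A;y=o['eef_rot'][2];t=np.array([np.cos(y),np.sin(y)]);r=np.array([-np.sin(y),np.cos(y)])
print('tan',d@t,'rad',d@r,'f_t',o['force'][:2]@t,'f_r',o['force'][:2]@r,o['moment'])
E
```

```text
time_s: 5.25
ee_pos: [0.4267, -0.398, 0.0755]
eef_rot: [3.142, -0.0, 1.221]
force: [0.5, -1.1, -0.3]
grip_width: 0.0005
grip_force: 0.2
time_s: 5.55
ee_pos: [0.427, -0.3953, 0.0754]
eef_rot: [3.142, -0.0, 1.172]
force: [0.0, -0.3, -0.5]
grip_width: 0.0006
grip_force: 0.3
tan -0.014647757055117915 rad 0.05463569656450493 f_t -0.26807508265433666 f_r -0.14554393701164847 [-0.17203328  0.14085889 -0.01376233]
```

```bash
cat > m.py <<'E'
from h import *
import sys
A=np.array([.483,-.403]) if sys.argv[1]=='L' else np.array([.5025,-.196])
R=.055 if sys.argv[1]=='L' else .042
F=[];
o=status.get_obs();d=o['ee_pos'][:2]-A;y=o['eef_rot'][2];t=np.array([np.cos(y),np.sin(y)]);r=np.array([-np.sin(y),np.cos(y)])
print('t',o['time_s'],'yaw',y.round(3),'tan',(d@t).round(4),'rad',(d@r).round(4),'f_t',(o['force'][:2]@t).round(2),'f_r',(o['force'][:2]@r).round(2),'Nm~',(-o['force'][:2]@t*R).round(3))
E
python3 -m pendant '[0.0055,-0.0014,0,0,0,0.0318,-1,0.0111,-0.0025,0,0,0,0.0637,-1,0.0111,-0.0025,0,0,0,0.0637,-1]';python3 m.py L
python3 -m pendant '[0.0055,-0.0014,0,0,0,0.0318,-1,0.0055,-0.0014,0,0,0,0.0318,-1,0.0055,-0.0014,0,0,0,0.0318,-1]'; python3 m.py L
```

```text
time_s: 5.85
ee_pos: [0.4281, -0.3895, 0.0755]
eef_rot: [3.142, 0.0, 1.07]
force: [-0.1, 0.2, -0.3]
grip_width: 0.0003
grip_force: 0.2
t 5.85 yaw 1.07 tan -0.0145 rad 0.0547 f_t 0.19 f_r 0.17 Nm~ -0.01
time_s: 6.15
ee_pos: [0.4287, -0.3869, 0.0755]
eef_rot: [3.141, 0.0, 1.022]
force: [0.5, -0.7, -0.1]
grip_width: 0.0002
grip_force: 0.2
t 6.15 yaw 1.022 tan -0.0146 rad 0.0547 f_t -0.37 f_r -0.76 Nm~ 0.02
```

```bash
python3 -m pendant '[0.0055,-0.0014,0,0,0,0.0318,-1,0.0111,-0.0025,0,0,0,0.0637,-1,0.0111,-0.0025,0,0,0,0.0637,-1]' >/dev/null;python3 m.py L
python3 - <<'E'
from h import *
p=vision.camera('side');a=p['pixels'][180:260,260:380];cv2.imwrite('pics/s2.png',cv2.resize(a[:,:,::-1],None,fx=5,fy=5,interpolation=cv2.INTER_CUBIC))
E
```

```text
t 6.45 yaw 0.921 tan -0.0145 rad 0.0548 f_t -0.83 f_r -1.19 Nm~ 0.046
```

View pics/s2.png

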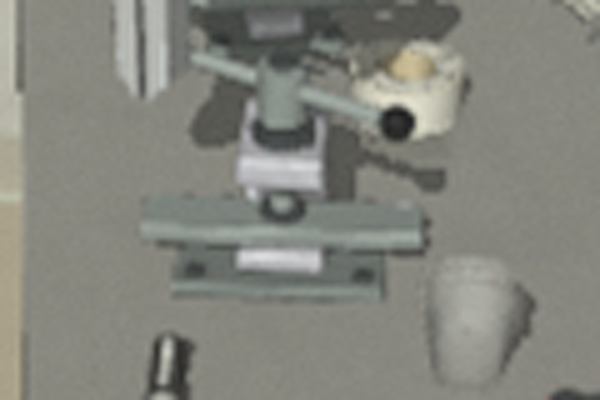

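The side view shows the bar turning: the far ball is at crop (397,122) and the near ball is hidden behind the finger. It's still in free travel, so I'll continue.

```bash
python3 -m pendant '[0.0055,-0.0014,0,0,0,0.0318,-1,0.0111,-0.0025,0,0,0,0.0637,-1,0.0111,-0.0025,0,0,0,0.0637,-1]' >/dev/null;python3 m.py L
```

```text
t 6.8 yaw 0.821 tan -0.0145 rad 0.0549 f_t -1.16 f_r -1.32 Nm~ 0.064
```

```bash
python3 -m pendant '[0.0055,-0.0014,0,0,0,0.0318,-1,0.0055,-0.0014,0,0,0,0.0318,-1,0.0055,-0.0014,0,0,0,0.0318,-1]' >/dev/null;python3 m.py L
```

```text
t 7.1 yaw 0.772 tan -0.0147 rad 0.0549 f_t -0.65 f_r -0.13 Nm~ 0.035
```

```bash
python3 -m pendant '[0.0055,-0.0014,0,0,0,0.0318,-1,0.0111,-0.0025,0,0,0,0.0637,-1,0.0111,-0.0025,0,0,0,0.0637,-1]' >/dev/null;python3 m.py L
```

```text
t 7.4 yaw 0.671 tan -0.0151 rad 0.0548 f_t -4.84 f_r -3.3 Nm~ 0.266
```

```bash
python3 -m pendant '[0.0055,-0.0014,0,0,0,0.0318,-1,0.0055,-0.0014,0,0,0,0.0318,-1,0.0055,-0.0014,0,0,0,0.0318,-1]' >/dev/null;python3 m.py L
```

```text
t 7.7 yaw 0.622 tan -0.0156 rad 0.0547 f_t -7.44 f_r -1.85 Nm~ 0.409
```

It has bitten at about 0.4 N m. I'll add a little more load and hold.

```bash
python3 -m pendant '[0.0066,-0.0016,0,0,0,0.038,-1,0.0066,-0.0016,0,0,0,0.038,-1,0.0066,-0.0016,0,0,0,0.038,-1]' >/dev/null;python3 m.py L;python3 -m pendant '[0,0,0,0,0,0,-1,0,0,0,0,0,0,-1]'>/dev/null; python3 m.py L
```

```text
t 8.0 yaw 0.562 tan -0.016 rad 0.0546 f_t -10.42 f_r -2.69 Nm~ 0.573
t 8.2 yaw 0.562 tan -0.0161 rad 0.0546 f_t -10.99 f_r -3.25 Nm~ 0.604
```

```bash
python3 -m pendant '[0,0,0,0,0,0,-1,0,0,0,0,0,0,-1,0,0,0,0,0,0,-1,0,0,0,0,0,0,-1,0,0,0,0,0,0,-1,0,0,0,0,0,0,-1,0,0,0,0,0,0,-1,0,0,0,0,0,0,-1,0,0,0,0,0,0,-1,0,0,0,0,0,0,-1,0,0,0,0,0,0,-1,0,0,0,0,0,0,-1]'; python3 m.py L
```

```text
time_s: 9.4
ee_pos: [0.4403, -0.3654, 0.0754]
eef_rot: [3.141, 0.002, 0.562]
force: [-7.2, -7.8, -0.1]
grip_width: 0.0005
grip_force: 5.2
t 9.4 yaw 0.562 tan -0.0161 rad 0.0546 f_t -10.24 f_r -2.79 Nm~ 0.563
```

```bash
python3 -m pendant '[-0.01,0,0,0,0,0,-1,-0.02,0,0,0,0,0,-1,-0.04,0,0,0,0,0,-1,-0.06,0,0,0,0,0,-1,-0.06,0,-0.08,0,0,0,-1,-0.06,0,-0.16,0,0,0,-1,-0.06,0,-0.19,0,0,0,-1,-0.06,0,-0.19,0,0,0,-1]'
python3 - <<'E'
from h import *
th=np.radians(206.5);A=np.array([.503,-.196]);r=np.array([np.cos(th),np.sin(th)]);t=np.array([np.sin(th),-np.cos(th)])
p=A+.042*r-.034*t;print(p,go([*p,.165],th-np.pi/2))
arc((.0155,.042),[.05,.1,.15])
p=vision.camera('top');a=p['pixels'][150:250,200:340];cv2.imwrite('pics/t3.png',cv2.resize(a[:,:,::-1],None,fx=5,fy=5,interpolation=cv2.INTER_CUBIC))
E
```

```text
time_s: 10.2
ee_pos: [0.4161, -0.3809, 0.1728]
eef_rot: [3.138, -0.001, 0.56]
force: [0.1, 0.6, -0.7]
grip_width: 0.0003
grip_force: 0.0
[ 0.48058348 -0.24516808] (array([ 0.2535, -0.1616,  0.0151]), array([ 0.0025,  0.0013, -0.9378]))
0.05 [ 0.0042 -0.0014] 0.0318
0.1 [ 0.0085 -0.0027] 0.0637
0.15 [ 0.0129 -0.0037] 0.0955
```

View pics/t3.png

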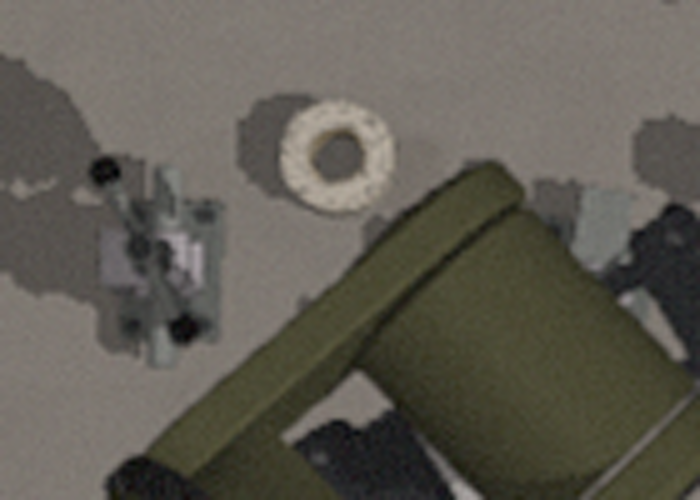

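The small clamp is untouched, with its balls at crop (105,170) and (185,327). The tape is also in place. Moving to the small clamp's near ball.

```bash
python3 -m pendant '[0.05,-0.03,0,0,0,-0.09,-1,0.1,-0.06,0,0,0,-0.19,-1,0.15,-0.1,0,0,0,-0.28,-1,0.2,-0.13,0,0,0,-0.38,-1,0.2535,-0.1616,0.0151,0.0025,0.0013,-0.9378,-1,0.2535,-0.1616,0.0151,0.0025,0.0013,-0.9378,-1,0.2535,-0.1616,0.0151,0.0025,0.0013,-0.9378,-1,0.2535,-0.1616,0.0151,0.0025,0.0013,-0.9378,-1,0.2535,-0.1616,0.0151,0.0025,0.0013,-0.9378,-1,0.2535,-0.1616,0.0151,0.0025,0.0013,-0.9378,-1,0.2535,-0.1616,0.0151,0.0025,0.0013,-0.9378,-1,0.2535,-0.1616,0.0151,0.0025,0.0013,-0.9378,-1]'
python3 - <<'E'
from h import *
th=np.radians(206.5);A=np.array([.503,-.196]);r=np.array([np.cos(th),np.sin(th)]);t=np.array([np.sin(th),-np.cos(th)])
p=A+.042*r-.034*t;print(p,go([*p,.071],th-np.pi/2))
E
```

```text
time_s: 11.45
ee_pos: [0.4799, -0.2442, 0.1618]
eef_rot: [-3.139, -0.005, 2.029]
force: [-0.0, 0.0, -0.0]
grip_width: 0.0005
grip_force: 0.0
[ 0.48058348 -0.24516808] (array([-0.0033,  0.0007,  0.1815]), array([-0.0015, -0.0034, -0.0028]))
```

```bash
python3 -m pendant '[-0.003,0,0.08,0,-0.002,0,-1,-0.003,0,0.14,0,-0.003,0,-1,-0.003,0,0.18,0,-0.003,0,-1,-0.003,0,0.18,0,-0.003,0,-1,-0.003,0,0.18,0,-0.003,0,-1]'
python3 -m pendant '[0.01,0,0,0,0,0,-1,0.02,0,0,0,0,0,-1,0.03,0,0,0,0,0,-1,0.03,0,0,0,0,0,-1]'; python3 m.py S
python3 -m pendant '[0.004,0,0,0,0,0,-1,0.008,0,0,0,0,0,-1,0.008,0,0,0,0,0,-1]'; python3 m.py S
```

```text
time_s: 11.95
ee_pos: [0.4809, -0.2455, 0.0732]
eef_rot: [-3.14, 0.001, 2.031]
force: [0.1, -0.2, -0.0]
grip_width: 0.0005
grip_force: 0.0
time_s: 12.35
ee_pos: [0.474, -0.2314, 0.0734]
eef_rot: [-3.141, 0.001, 2.033]
force: [-0.8, 1.1, -0.0]
grip_width: 0.0008
grip_force: 0.0
t 12.35 yaw 2.033 tan -0.019 rad 0.0413 f_t 1.4 f_r 0.25 Nm~ -0.059
time_s: 12.65
ee_pos: [0.4723, -0.2284, 0.073]
eef_rot: [-3.14, 0.001, 2.033]
force: [0.3, -0.5, 1.3]
grip_width: 0.0005
grip_force: 0.4
t 12.65 yaw 2.033 tan -0.0156 rad 0.0415 f_t -0.63 f_r -0.06 Nm~ 0.027
```

```bash
python3 -m pendant '[0.0042,-0.0014,0,0,0,0.0318,-1,0.0085,-0.0027,0,0,0,0.0637,-1,0.0085,-0.0027,0,0,0,0.0637,-1]' >/dev/null;python3 m.py S
```

```text
t 12.95 yaw 1.932 tan -0.0156 rad 0.0415 f_t 0.02 f_r 0.31 Nm~ -0.001
```

```bash
python3 -m pendant '[0.0042,-0.0014,0,0,0,0.0318,-1,0.0042,-0.0014,0,0,0,0.0318,-1,0.0042,-0.0014,0,0,0,0.0318,-1]' >/dev/null;python3 m.py S
```

```text
t 13.25 yaw 1.885 tan -0.0155 rad 0.0415 f_t -0.15 f_r 0.63 Nm~ 0.006
```

```bash
python3 -m pendant '[0.0042,-0.0014,0,0,0,0.0318,-1,0.0042,-0.0014,0,0,0,0.0318,-1,0.0042,-0.0014,0,0,0,0.0318,-1]' >/dev/null;python3 m.py S
```

```text
t 13.55 yaw 1.835 tan -0.0155 rad 0.0414 f_t -0.74 f_r 0.83 Nm~ 0.031
```

```bash
python3 -m pendant '[0.0042,-0.0014,0,0,0,0.0318,-1,0.0085,-0.0027,0,0,0,0.0637,-1,0.0085,-0.0027,0,0,0,0.0637,-1]' >/dev/null;python3 m.py S
```

```text
t 13.85 yaw 1.734 tan -0.0156 rad 0.0414 f_t -3.33 f_r 0.31 Nm~ 0.14
```

```bash
python3 -m pendant '[0.0042,-0.0014,0,0,0,0.0318,-1,0.0042,-0.0014,0,0,0,0.0318,-1,0.0042,-0.0014,0,0,0,0.0318,-1]' >/dev/null;python3 m.py S
```

```text
t 14.15 yaw 1.686 tan -0.0161 rad 0.0413 f_t -5.9 f_r 1.16 Nm~ 0.248
```

```bash
python3 -m pendant '[0.0042,-0.0014,0,0,0,0.0318,-1,0.0042,-0.0014,0,0,0,0.0318,-1,0.0042,-0.0014,0,0,0,0.0318,-1]' >/dev/null;python3 m.py S
```

```text
t 14.45 yaw 1.636 tan -0.0164 rad 0.0412 f_t -9.14 f_r 0.74 Nm~ 0.384
```

```bash
python3 -m pendant '[0.0042,-0.0014,0,0,0,0.0318,-1,0.0042,-0.0014,0,0,0,0.0318,-1,0.0042,-0.0014,0,0,0,0.0318,-1]' >/dev/null;python3 m.py S
```

```text
t 14.75 yaw 1.586 tan -0.0168 rad 0.0411 f_t -11.44 f_r 1.22 Nm~ 0.481
```

```bash
python3 -m pendant '[0.003,-0.001,0,0,0,0.022,-1,0.003,-0.001,0,0,0,0.022,-1,0.003,-0.001,0,0,0,0.022,-1]' >/dev/null;python3 m.py S; python3 -m pendant '[0,0,0,0,0,0,-1,0,0,0,0,0,0,-1,0,0,0,0,0,0,-1,0,0,0,0,0,0,-1,0,0,0,0,0,0,-1,0,0,0,0,0,0,-1]' >/dev/null;python3 m.py S;python3 -m pendant '[0,0,0,0,0,0,-1,0,0,0,0,0,0,-1,0,0,0,0,0,0,-1,0,0,0,0,0,0,-1,0,0,0,0,0,0,-1,0,0,0,0,0,0,-1]' >/dev/null;python3 m.py S
```

```text
t 15.05 yaw 1.551 tan -0.017 rad 0.0411 f_t -13.38 f_r 0.75 Nm~ 0.562
t 15.65 yaw 1.551 tan -0.017 rad 0.0411 f_t -14.16 f_r 0.03 Nm~ 0.595
t 16.25 yaw 1.551 tan -0.0171 rad 0.0411 f_t -13.93 f_r 0.56 Nm~ 0.585
```

It held at about 0.58 N m for 1.2 s. Backing off and lifting clear.

```bash
python3 -m pendant '[-0.01,0,0,0,0,0,-1,-0.02,0,0,0,0,0,-1,-0.04,0,0,0,0,0,-1,-0.06,0,0,0,0,0,-1,-0.06,0,-0.08,0,0,0,-1,-0.06,0,-0.16,0,0,0,-1,-0.06,0,-0.25,0,0,0,-1,-0.16,-0.1,-0.3,0,0,0,-1,-0.2,-0.15,-0.3,0,0,0,-1,-0.2,-0.2,-0.3,0,0,0,-1,-0.2,-0.2,-0.3,0,0,0,-1,-0.2,-0.2,-0.3,0,0,0,-1]'
python3 - <<'E'
from h import *
p=vision.camera('side');a=p['pixels'][140:260,260:400];cv2.imwrite('pics/s4.png',cv2.resize(a[:,:,::-1],None,fx=5,fy=5,interpolation=cv2.INTER_CUBIC))
E
```

```text
time_s: 17.45
ee_pos: [0.3585, -0.3084, 0.2233]
eef_rot: [-3.141, 0.002, 1.548]
force: [0.8, -1.3, 0.3]
grip_width: 0.0004
grip_force: 0.0
```

View pics/s4.png

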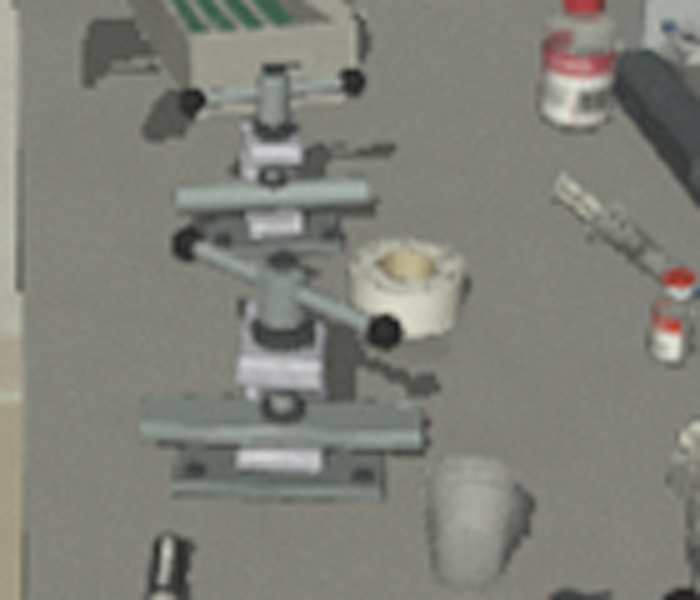

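The side view shows both bars free and turned clockwise. The large clamp's balls are at crop (187,243) and (384,331), and the small clamp's at (192,100) and (352,82). The tape at (408,288) and the cups at (470,520) haven't moved, and the arm is clear.

```bash
python3 -c "
from station import order;print(order.hand_in())"
```

```text
the job is handed in; nothing more can be done
None
```

I loaded the large clamp and then the small one to about 0.58 N m clockwise, held each for over a second with the screw still, let go and handed in; the tape and cups looked unmoved in the last picture, and no verdict came back.

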